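# Unpin and uncover the column case

## Robot

A 7-joint arm with a two-finger parallel gripper is mounted at the origin on the work surface. World frame = base frame: x ahead of the robot, y to its left, z up, the work surface at z = 0. Lengths are in m, angles in degrees, forces in N, time in s.
With the tool pointing down it reaches from about 0.425 to 0.875 m from the base axis. Payload 4.7 kg.
Tool frame: the origin (TCP) lies where the fingers leave the gripper's body, on its centre line; the fingertips stand 70 mm ahead of it and the grasp point (between the pads) lies 51 mm ahead of it (env.tip_reach is the distance from the TCP to the fingertips, in m); z points along the fingers, x is the direction in which the jaws open and shut, and the axes are right-handed (so a half turn about z gives the same grasp; the last joint's range is limited). The gripper opens to 87 mm and grips with 3 to 60 N. Pads are 19 mm wide; open, the fingers measure 117 mm over their backs; the gripper's body (75 mm by 190 mm) begins 51 mm behind the grasp point.
Start: joints at [0.808, 18.392, -4.016, 83.108, 1.295, 78.541, -3.26], TCP at [0.65, -0, 0.292] pointing down, gripper open.
Joint ranges: [-163.93, 163.93], [-17.29, 119.83], [-79.2, 71.16], [3.27, 140.29], [-89.18, 269.18], [5.43, 117.66], [-154.24, 154.24]. Speed limits (degrees/s): [147.25, 147.25, 180, 180, 180, 180, 180].

## Interface

Orientations are given as [roll, pitch, yaw] about the fixed x, y, z axes, in that order (R = Rz(yaw) Ry(pitch) Rx(roll)).
In Python, from cell import env, optics, order gives the robot as it stands.
- The arm moves only by the shell command python3 -m creep 'ROWS' [FORCE]. ROWS is JSON, a list of rows, each a list of 7 numbers: the shift along the tool's x, y, z in cm, then the turn, a rotation vector about the tool's x, y, z in rad, then the opening, from 0 (shut) to 1 (fully open). A call has 1 to 20 rows; each row shifts and turns the pose as measured when the row begins, along the tool's axes as they then stand; what a row does not reach is not made up. A row lasts 1/10 s, in which the tool goes at most 50 mm and 8.59 degrees, less where a joint would pass 70% of its speed; a pose out of reach is approached as far as the arm can. A call with a gripper value outside its range is refused whole. The fingers move at their own pace and stop on an object; FORCE is the grip in N (left out, the last holds). Time passes only in rows, so rows that do not move let the fingers close. It gives the time, the measured TCP pose, the force and the opening at its end, in the units of the state.
- env.get_obs(): the state, without advancing time (a new reading comes with each control period).
- optics.read_camera(name): name is "scene" or "side" or "wrist"; returns a dict with "frame" (480x640x3 uint8, blue, green, red), "z_map" (480x640 float32, m along the optical axis (not along the pixel's ray), 0 where there is no reading), "fx", "fy", "cx", "cy" (pixels), "R" (3x3) and "t" (3): a world point X has camera coordinates R X + t; the wrist camera has in their place "hand_eye" (4x4, takes a point from camera to tool coordinates, whose origin is the TCP and whose axes are the tool frame's). Camera axes: x right, y down, z forward; pixel columns grow to the right and rows downward; lengths in m; the calibration is good to about 2 mm. The wrist camera is an equidistant fisheye: a pixel r from the principal point sees the ray r / f radians off the axis. A picture is of the moment at which its call begins: read the wrist's pose just before it.
- order.sign_off(): hands the job in, once; it reports no verdict.
The state is a dict: "time_s": time; "qpos": joint angles; "joint_velocities": joint speeds; "effort": joint torques, N m; "tool_pos": TCP position; "tool_rot": TCP orientation; "force": force on the tool from outside, world axes, zero at the start; "wrist_torque": the same for the moment, N m; "grip_width": finger opening in m.
Only numpy, scipy, OpenCV 4.12 (cv2) and the standard library are available. Lean on these libraries where they do the work, as an engineer would, in place of code of your own. Each camera call takes 0.05 s, during which the arm holds its last target. There are 200 camera calls.

## Task

Open the larger white column case: pull the retaining pin out of its hasp staple and put the pin in the shallow steel tray. Then lift the lid off by its handle and set it down, handle up, in the middle of the black rubber mat; do not drop it.

Things in the scene. Friction and masses are not known exactly. Their poses are not given: they have to be found in the camera images.
- pin_mid (a point): Middle of the retaining pin's axis, 85 mm up at first. Steel shank 8 mm thick, 54 mm long; black knob 18 mm thick, 26 mm long, its centre 27 mm towards -x, overhanging free in front of the hasp. 80 mm overall, 60 g. x runs from knob to tail, at first along the lid's x (roughly away from the robot). Loose in the staple; comes out level, knob first, after 45 mm. May roll about x.
- lid_handle (a point): Centre of the lid's handle bar (along x, 90 long, 12 wide and high, 26 mm free below). z up, x away from the hasp. Loose aluminium plate 140x190x6 mm, 0.35 kg, hasp plate 38 mm beyond its -x edge. Point 113 mm up on the fixed case (130x180, 75 high), 46 mm above a surface the lid lies on. Staple fixed to the case at x -90, 21 mm above the hasp plate; lid lifts straight up, clear after 35 mm.
- tray: Shallow open steel tray fixed on the bench, 140 mm (x) by 110 mm (y), walls 3 mm thick and 12 mm high, floor 3 mm. Origin at the centre of its underside, on the bench; z up. In line with it, nearer to or farther from the robot, stands a smaller fixed case of the same kind (100 mm wide, 75 mm high over its handle), not part of the job.
- mat: Black rubber mat fixed on the bench, 190 mm (x) by 230 mm (y), 4 mm thick. Origin at the centre of its underside, on the bench; z up.
Mind the look-alikes: they are no part of the job. Leave any green or pink look-alike of the part that bears pin_mid alone.

How it is judged (in metres and radians):
On the way, in this order (a step that is already met when the one before it is completed fails the run):
1. the pin is drawn right out of the staple, the lid still on the case (horizontal distance between pin_mid and lid_handle above 0.137 m and distance of lid_handle from where it was at the start of the episode below 0.02 m), for 0.1 s.
2. the pin lies in the tray, the lid still on the case (x of pin_mid in the frame of tray between -0.065 and 0.065 m and y of pin_mid in the frame of tray between -0.05 and 0.05 m and height (world z) of pin_mid below 0.025 m and contact force between pin and the fingers below 0.1 N and distance of lid_handle from where it was at the start of the episode below 0.02 m), for 0.2 s.
At the end, for the whole second after the job is handed in: The pin lies in the tray (its middle within 65 mm along and 50 mm across of the tray's centre and under 25 mm above the bench), and the lid rests handle up on the mat, at rest, level within 6 degrees, its handle within 40 mm of the mat's centre (x of pin_mid in the frame of tray between -0.065 and 0.065 m and y of pin_mid in the frame of tray between -0.05 and 0.05 m and height (world z) of pin_mid below 0.025 m and horizontal distance between lid_handle and mat below 0.04 m and height (world z) of lid_handle below 0.058 m and angle between lid_handle's own z axis and vertical below 0.1 rad and linear speed of lid below 0.03 m/s); the robot touches nothing.
It fails at once if the lid is let go more than 30 mm above the mat (height (world z) of lid_handle above 0.08 m and horizontal distance between lid_handle and mat below 0.12 m and contact force between lid and the fingers below 0.05 N).
It also fails if it takes over 64 s, if anything falls off the work surface, if the arm or the gripper's body presses on something with over 40 N, if the wrist force passes 120 N, or if a joint passes its speed limit or range.

## Working session

There is one attempt and no reset: what is moved stays moved. The work goes in short steps, Python scripts to look and compute and a shell command to move; the robot and the scene stay as the last step left them, time stands still between calls to the robot, and variables do not carry over. Pictures are saved under pics/ and viewed, on a budget of 10 in all, crops included, one or two more only if the job needs it, and the job is handed in when it is done.

```bash
mkdir -p pics; ls
python3 - <<'E'
from cell import env, optics, order
import cv2, numpy as np
print(env.get_obs()['time_s'], env.tip_reach)
for n in ("scene","side","wrist"):
    c=optics.read_camera(n); cv2.imwrite(f'pics/{n}0.png',c['frame']); np.savez(f'{n}0.npz',**c)
    print(n,{k:c[k] for k in c if k not in('frame','z_map')})
E
```

```text
pics
0.0 0.0697
scene {'fx': 618.5390359336494, 'fy': 618.5390359336494, 'cx': 304.73852514446025, 'cy': 235.59918995525172, 'R': array([[ 0.45606453,  0.88988799,  0.01022339],
       [ 0.63078905, -0.31513099, -0.70908225],
       [-0.62778207,  0.32983607, -0.70505166]]), 't': array([-0.1964684 , -0.29677743,  1.70561316])}
side {'fx': 515.9034160378783, 'fy': 515.9034160378783, 'cx': 321.9060230963335, 'cy': 245.85936546342091, 'R': array([[ 0.98108152, -0.19357898, -0.00249729],
       [-0.130615  , -0.65234108, -0.74658612],
       [ 0.14289429,  0.73278803, -0.6652841 ]]), 't': array([-0.5568997 ,  0.10748549,  0.95019414])}
wrist {'fx': 371.64829954431775, 'fy': 371.64829954431775, 'cx': 315.5964262597685, 'cy': 242.2233248339778, 'hand_eye': array([[ 9.99998453e-01, -7.55166442e-04,  1.58888377e-03,
         3.08049500e-04],
       [ 3.29755512e-04,  9.67633576e-01,  2.52359178e-01,
        -6.97127977e-02],
       [-1.72803047e-03, -2.52358264e-01,  9.67632327e-01,
        -9.13408080e-02],
       [ 0.00000000e+00,  0.00000000e+00,  0.00000000e+00,
         1.00000000e+00]])}
```

View pics/scene0.png

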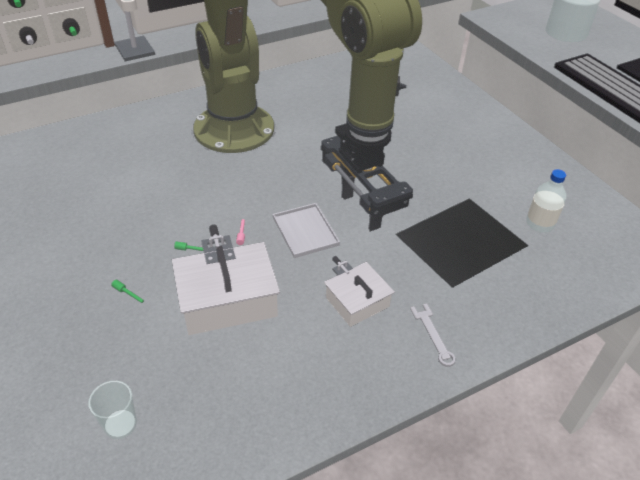

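View pics/side0.png

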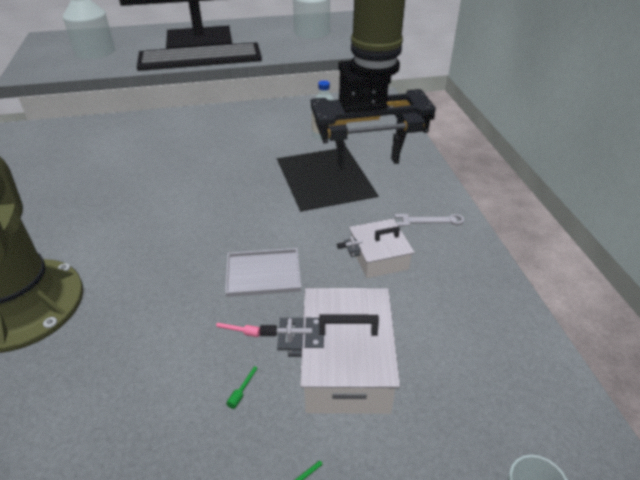

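Scene: large case at (225,275) with black knob at about (213,232), tray (306,229), mat (462,240). A pink decoy lies near the knob, green ones lie around. In the side view the knob is at (267,330), handle bar (348,323). Now measure.

```bash
cat > h.py <<'E'
import numpy as np, cv2
from scipy.spatial.transform import Rotation as Ro
def cloud(c, T=None):
    v,u=np.mgrid[:480,:640].astype(float); z=c['z_map']
    P=np.stack([(u-c['cx'])/c['fx']*z,(v-c['cy'])/c['fy']*z,z],-1)
    return (P-c['t'])@c['R']
def load(n): return dict(np.load(n+'.npz'))
def rect(Q):
    (c,s,a)=cv2.minAreaRect((Q[:,:2]*1000).astype(np.float32)); return np.round(c,1),np.round(s,1),round(a,1)
E
python3 - <<'E'
from h import *
for n in('side0','scene0'):
    c=load(n);P=cloud(c);ok=c['z_map']>0;f=c['frame'].astype(int);g=f.sum(2)/3
    X,Y,Z=P[...,0],P[...,1],P[...,2]
    print(n,'cam',-c['R'].T@c['t'],'bench z',np.median(Z[ok&(abs(X-.5)<.05)&(abs(Y+.0)<.03)]))
    dark=(f.max(2)<60)
    # big case region
    B=ok&(Y<-.1)&(X>.3)&(X<.8)&(Y>-.5)
    for nm,m in (('lidtop',B&(g>110)&(Z>.062)&(Z<.09)),('handle',B&(Z>.106)&(Z<.135)),('dark 50-105',B&dark&(Z>.05)&(Z<.104)),
                 ('mat',ok&dark&(Z<.02)&(Y>.05)&(X>.4)&(X<.95))):
        l,L,S,_=cv2.connectedComponentsWithStats(m.astype(np.uint8))
        for k in range(1,l):
            if S[k,4]>25:
                Q=P[L==k]; print(nm,S[k],'zmed %.4f'%np.median(Q[:,2]),*rect(Q),'mean',Q.mean(0).round(4))
    # knob colours: depth profile around
    if n=='side0':
        for u in range(250,330,6): print(u,[ (f[v,u].tolist(),P[v,u].round(3).tolist()) for v in (328,332)])
    m=ok&(Z>.005)&(Z<.02)&(X>.35)&(X<.7)&(Y>-.2)&(Y<.1); 
    if m.sum(): print('tray walls',rect(P[m]))
E
```

```text
side0 cam [ 0.4246259  -0.73397776  0.71100548] bench z 0.0030498615212585607
lidtop [ 285  288  114  104 8326] zmed 0.0816 [ 545.8 -242.4] [192.6 168.5] 78.3 mean [ 0.5577 -0.2605  0.0812]
lidtop [277 327  10   6  45] zmed 0.0875 [ 461.3 -221. ] [14.9 14.1] 76.0 mean [ 0.4601 -0.2252  0.0871]
lidtop [312 339   7   6  33] zmed 0.0837 [ 508.2 -253.8] [11.1  8.4] 56.0 mean [ 0.5076 -0.2545  0.0837]
lidtop [507 454  50  26 536] zmed 0.0780 [ 732.6 -490. ] [19.8 62.3] 89.8 mean [ 0.7392 -0.489   0.077 ]
handle [319 314  60  12 607] zmed 0.1184 [ 560.2 -245.9] [13.6 88.8] 79.0 mean [ 0.5596 -0.2477  0.1169]
dark 50-105 [320 325   4  10  34] zmed 0.0947 [ 519.5 -242.4] [3.1 5.2] 63.3 mean [ 0.5194 -0.2424  0.0947]
dark 50-105 [261 326  15   9 128] zmed 0.0926 [ 439.8 -224.2] [12.1 21.6] 79.5 mean [ 0.4392 -0.2251  0.0918]
mat [212  26  20  19 306] zmed 0.0128 [ 432.5 1289.6] [ 64.8 176.8] 0.2 mean [0.4325 1.2797 0.0125]
mat [215  53  46  11 220] zmed 0.0133 [ 477.4 1038.5] [154.5  39. ] 1.9 mean [0.4774 1.0334 0.013 ]
mat [ 279  147   98   63 3780] zmed 0.0048 [632.9 291.4] [185.3 228.9] 5
[... 1291 characters left out ...]
8]), array([348.1, 222.2]), 21.7)
scene0 cam [ 1.34755957 -0.48126164  0.99411436] bench z 0.0015719121080162448
lidtop [ 172  235  108   81 5541] zmed 0.0803 [ 541.8 -241.8] [190.4 184.7] 78.4 mean [ 0.5628 -0.2479  0.0798]
lidtop [115 381  18  35 217] zmed 0.0782 [ 732.9 -490.7] [18.4 60.6] 90.0 mean [ 0.7321 -0.4909  0.0768]
handle [216 246  15  38 247] zmed 0.1178 [ 561.2 -246. ] [12.  93.9] 78.2 mean [ 0.5654 -0.2472  0.1173]
mat [617 102  23  20 185] zmed 0.0137 [ 440.9 1035.6] [30.1 78.7] 79.1 mean [0.4393 1.0338 0.0127]
mat [ 426  200  101   82 4213] zmed 0.0032 [634.4 304.4] [186.5 214.5] 5.7 mean [0.6435 0.3165 0.0032]
tray walls (array([528.4, -52.6]), array([286.8, 341.3]), 88.0)
```

Run:
```python
import cv2,numpy as np
a=cv2.imread('pics/side0.png')[230:430,210:410]; b=cv2.imread('pics/scene0.png')[190:340,160:360]
a=cv2.resize(a,(400,400),interpolation=3); a=cv2.resize(a,(400,400)); b=cv2.resize(b,(400,300),interpolation=2)
cv2.imwrite('pics/crop0.png',np.hstack([a,np.vstack([b,np.zeros((100,400,3),np.uint8)])]))
```

```text
(no output)
```

View pics/crop0.png

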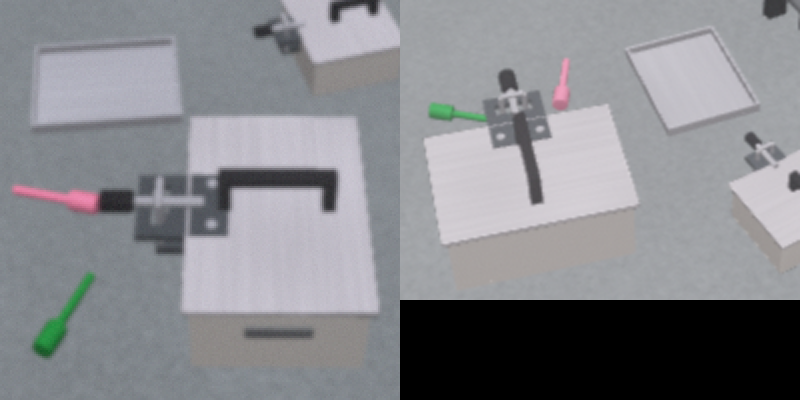

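Run:
```python
from h import *
from cell import env
o=env.get_obs(); R=Ro.from_euler('xyz',o['tool_rot'],degrees=True).as_matrix(); print(o['tool_rot'],'\n',R.round(3),o['tool_pos'],o['grip_width'])
for n,box in(('side0',(215,240,310,302)),('scene0',(268,198,345,260))):
    c=load(n);x0,y0,x1,y1=box
    f=cv2.GaussianBlur(c['frame'],(3,3),0)[y0:y1,x0:x1].astype(float)
    bg=np.median(np.concatenate([f[0],f[-1],f[:,0],f[:,-1]]),0)
    m=(np.abs(f-bg).sum(2)>36).astype(np.uint8)
    m=cv2.morphologyEx(m,cv2.MORPH_CLOSE,np.ones((5,5)))
    l,L,S,_=cv2.connectedComponentsWithStats(m);k=1+S[1:,4].argmax();print(n,S[k])
    cs,_=cv2.findContours((L==k).astype(np.uint8),0,1);h=cv2.convexHull(max(cs,key=cv2.contourArea)).reshape(-1,2)+[x0,y0]
    d=np.c_[(h[:,0]-c['cx'])/c['fx'],(h[:,1]-c['cy'])/c['fy'],np.ones(len(h))]@c['R'];C=-c['R'].T@c['t']
    for zz in (0.012,):
        Q=C+d*((zz-C[2])/d[:,2])[:,None]; print(zz,rect(Q))
```

```text
[1.79994954e+02 8.75606876e-02 1.58000335e-03] 
 [[ 1.     0.    -0.002]
 [ 0.    -1.    -0.   ]
 [-0.002  0.    -1.   ]] [ 6.49664125e-01 -3.46006792e-05  2.91389967e-01] 0.08721738144474911
side0 [  10    8   85   54 3085]
0.012 (array([454.3, -26.9]), array([146.8, 157.2]), 84.4)
scene0 [   5    7   67   55 2164]
0.012 (array([457.7, -10.9]), array([115.2, 153.1]), 84.4)
```

```bash
python3 -m creep '[[-3.55,3.7,0,0,0,0,1],[-3.55,3.7,0,0,0,0,1],[-3.55,3.7,0,0,0,0,1],[-3.55,3.7,0,0,0,0,1],[-3.55,3.7,0,0,0,0,1],[-3.55,3.7,0,0,0,0,1],[0,0,0,0,0,-0.14,1],[0,0,0,0,0,-0.14,1],[0,0,0,0,0,-0.14,1],[0,0,0,0,0,-0.14,1],[0,0,0,0,0,-0.14,1],[0,0,0,0,0,-0.14,1],[0,0,0,0,0,-0.14,1],[0,0,0,0,0,-0.14,1],[0,0,0,0,0,-0.14,1],[0,0,0,0,0,-0.12,1]]' 20
cat >> h.py <<'E'
from cell import env, optics
def pose():
    o=env.get_obs(); return Ro.from_euler('xyz',o['tool_rot'],degrees=True).as_matrix(), np.array(o['tool_pos']), o
def to(target, yaw=None, rp_level=True):
    """needed shift in tool cm and rotation vector to world TCP target, tool down with jaw yaw (deg)"""
    R,p,o=pose(); s=R.T@(np.array(target)-p)*100
    Rt=R if yaw is None else Ro.from_euler('xyz',[180,0,yaw],degrees=True).as_matrix()
    print('t %.2f'%o['time_s'],'p',p.round(4),'rpy',np.round(o['tool_rot'],2),'F',np.round(o['force'],1),'w %.4f'%o['grip_width'])
    print(' shift cm',s.round(2),'rotvec',Ro.from_matrix(R.T@Rt).as_rotvec().round(3))
def wrist(name):
    R,p,o=pose(); c=optics.read_camera('wrist'); cv2.imwrite(f'pics/{name}.png',c['frame'])
    v,u=np.mgrid[:480,:640].astype(float); dx=(u-c['cx'])/c['fx'];dy=(v-c['cy'])/c['fy'];th=np.hypot(dx,dy)
    k=np.tan(th)/np.maximum(th,1e-9); z=c['z_map']; H=c['hand_eye']
    D=np.stack([dx*k,dy*k,np.ones_like(z)],-1); P=((D*z[...,None])@H[:3,:3].T+H[:3,3])@R.T+p
    np.savez(name+'.npz',P=P,D=D@H[:3,:3].T@R.T,C=R@H[:3,3]+p,frame=c['frame'],ok=z>0); return P,c['frame'],z>0
E
python3 - <<'E'
from h import *
P,f,ok=wrist('w1'); f=f.astype(int)
to([.437,-.2226,.134],79)
Z=P[...,2]; dark=f.max(2)<75
for nm,m in(('handle',ok&(Z>.106)&(Z<.13)),('knob',ok&dark&(Z>.08)&(Z<.1)&(P[...,0]<.48))):
    l,L,S,_=cv2.connectedComponentsWithStats(m.astype(np.uint8))
    for k in range(1,l):
        if S[k,4]>60: Q=P[L==k];print(nm,S[k],np.median(Q[:,2]).round(4),*rect(Q),Q.mean(0).round(4))
E
```

```text
time_s: 1.75
tool_pos: [0.4331, -0.2211, 0.285]
tool_rot: [-179.4, -0.2, 82.1]
force: [0.4, -0.2, -0.3]
grip_width: 0.087
t 1.80 p [ 0.433  -0.2211  0.285 ] rpy [-179.43   -0.2    82.37] F [-0.4 -0.4 -0.3] w 0.0870
 shift cm [-0.15  0.56 15.09] rotvec [-0.01  -0.003  0.059]
handle [301 341  16  28 384] 0.1177 [ 529.2 -238.3] [11.9 26.8] 78.1 [ 0.5242 -0.2374  0.1166]
knob [305 227  23  34 659] 0.0915 [ 439.8 -219.8] [16.4 25.9] 77.8 [ 0.4387 -0.2196  0.0909]
```

View pics/w1.png

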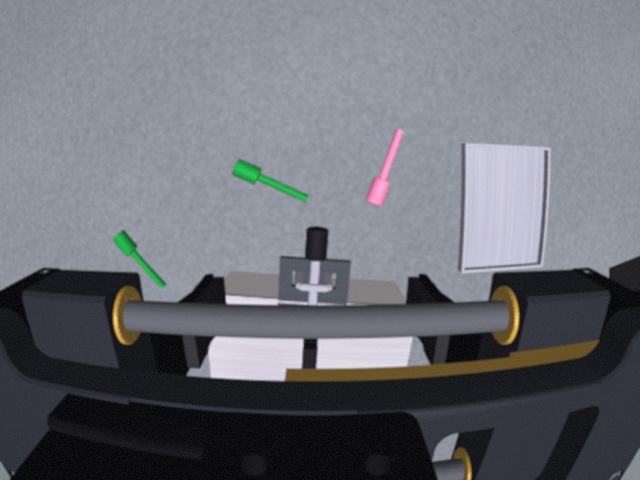

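```bash
python3 -m creep '[[-0.05,0.2,3.5,-0.01,0,0.07,1],[-0.05,0.2,3.5,0,0,0,1],[0,0.1,3,0,0,0,1],[0,0,1.5,0,0,0,1],[0,0,0,0,0,0,1]]'
python3 - <<'E'
from h import *
to([.4375,-.2205,.139],78.3)
d=np.load('w1.npz');q=[]
for u,v in((462,143),(550,149),(543,265),(459,271)):
    r=d['D'][v,u];q.append(d['C']+r*((.012-d['C'][2])/r[2]))
q=np.array(q);print(q.round(4),q.mean(0),rect(q))
c=load('side0');C=-c['R'].T@c['t'];q=[]
for u,v in((228,252),(298,249),(301,290),(226,294)):
    r=np.array([(u-c['cx'])/c['fx'],(v-c['cy'])/c['fy'],1])@c['R'];q.append(C+r*((.012-C[2])/r[2]))
q=np.array(q);print(q.mean(0),rect(q))
E
```

```text
time_s: 2.3
tool_pos: [0.4382, -0.2227, 0.167]
tool_rot: [179.8, -0.2, 77.5]
force: [-0.2, -0.2, -0.2]
grip_width: 0.0869
t 2.30 p [ 0.4382 -0.2227  0.167 ] rpy [ 1.7981e+02 -1.6000e-01  7.7540e+01] F [-0.2 -0.2 -0.2] w 0.0869
 shift cm [ 0.19 -0.13  2.8 ] rotvec [ 0.003 -0.003 -0.013]
[[ 0.3745 -0.0595  0.012 ]
 [ 0.387   0.0531  0.012 ]
 [ 0.5226  0.0413  0.012 ]
 [ 0.5113 -0.0716  0.012 ]] [ 0.44884662 -0.00915646  0.012     ] (array([448.5,  -9.1]), array([113.5, 138.6]), 84.9)
[ 0.44993059 -0.0116912   0.012     ] (array([449.4, -11.3]), array([115.5, 142.2]), 82.9)
```

```bash
python3 -m creep '[[0.2,-0.1,1.4,0,0,-0.013,1],[0,0,1.4,0,0,0,1],[0,0,0,0,0,0,1],[0,0,0,0,0,0,0.3],[0,0,0,0,0,0,0],[0,0,0,0,0,0,0],[0,0,0,0,0,0,0],[0,0,0,0,0,0,0],[0,0,0,0,0,0,0],[0,0,0,0,0,0,0]]' 20
python3 - <<'E'
from h import *
to([.4375,-.2205,.139],78.3)
P,f,ok=wrist('w2')
E
```

```text
time_s: 3.3
tool_pos: [0.441, -0.222, 0.1451]
tool_rot: [179.3, -0.1, 77.9]
force: [-0.4, -0.1, 0.3]
grip_width: 0.0389
t 3.30 p [ 0.441  -0.222   0.1451] rpy [ 1.793e+02 -8.000e-02  7.791e+01] F [-0.4 -0.1  0.3] w 0.0389
 shift cm [ 0.07 -0.38  0.61] rotvec [ 0.012 -0.001 -0.007]
```

View pics/w2.png

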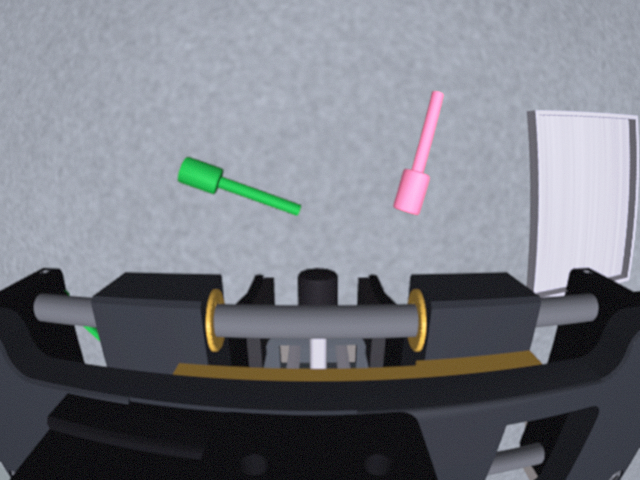

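The knob at (317,290) is centred between the jaws, which are still closing at 39 mm. I correct the pose slightly and finish closing.

```bash
python3 -m creep '[[0.05,-0.3,0.3,0.01,0,0,0.42],[0,0,0.2,0,0,0,0.42],[0,0,0,0,0,0,0],[0,0,0,0,0,0,0],[0,0,0,0,0,0,0],[0,0,0,0,0,0,0],[0,0,0,0,0,0,0],[0,0,0,0,0,0,0],[0,0,0,0,0,0,0]]' 20
python3 -c "
from h import *
to([.4375,-.2205,.139],78.3)"
```

```text
time_s: 4.25
tool_pos: [0.4376, -0.2206, 0.1392]
tool_rot: [180.0, -0.1, 77.9]
force: [0.1, 0.2, 0.8]
grip_width: 0.0171
t 4.25 p [ 0.4376 -0.2206  0.1392] rpy [ 1.7999e+02 -9.0000e-02  7.7900e+01] F [0.1 0.2 0.8] w 0.0171
 shift cm [ 0.01 -0.02  0.02] rotvec [ 0.    -0.002 -0.007]
```

```bash
python3 -m creep '[[0,-1,0,0,0,0,0],[0,-1,0,0,0,0,0],[0,-1,0,0,0,0,0],[0,-1,0,0,0,0,0],[0,-1,0,0,0,0,0],[0,-0.6,0,0,0,0,0],[0,0,0,0,0,0,0]]'
python3 - <<'E'
from h import *
o=np.array([.4376,-.2206,.1392]);d=np.array([np.cos(np.radians(11.5)),-np.sin(np.radians(11.5)),0])
to(o-.055*d,78.3)
E
```

```text
time_s: 4.95
tool_pos: [0.3765, -0.2075, 0.1388]
tool_rot: [-179.9, -0.1, 77.9]
force: [-0.1, 0.4, -0.7]
grip_width: 0.0175
t 4.95 p [ 0.3765 -0.2075  0.1388] rpy [-1.7995e+02 -1.1000e-01  7.7860e+01] F [-0.1  0.4 -0.7] w 0.0175
 shift cm [-0.05  0.75 -0.04] rotvec [-0.001 -0.002 -0.008]
```

```bash
python3 -m creep '[[0,0,-1.5,0,0,0,0],[0,0,-1.5,0,0,0,0],[0,0,0,0,0,0,0]]'
python3 - <<'E'
from h import *
c=optics.read_camera('side'); f=c['frame']; P=cloud(c)
g=cv2.resize(f[200:440,160:440],(700,600),interpolation=2); cv2.imwrite('pics/side1.png',g)
m=(P[...,2]>.106)&(P[...,2]<.125)&(P[...,0]>.5)&(P[...,1]<-.15)&(P[...,1]>-.35); print(rect(P[m]))
to([.436,-.0087,.166],84.5)
E
```

```text
time_s: 5.25
tool_pos: [0.3762, -0.2074, 0.1694]
tool_rot: [-179.9, -0.1, 77.9]
force: [0.7, 0.0, -0.3]
grip_width: 0.0172
(array([ 560.1, -246.1]), array([13.6, 88.7]), 78.0)
t 5.30 p [ 0.3757 -0.2072  0.1684] rpy [-1.7986e+02 -1.3000e-01  7.7860e+01] F [-0.2  0.7 -0.3] w 0.0176
 shift cm [20.67  1.72  0.29] rotvec [-0.002 -0.002 -0.116]
```

View pics/side1.png

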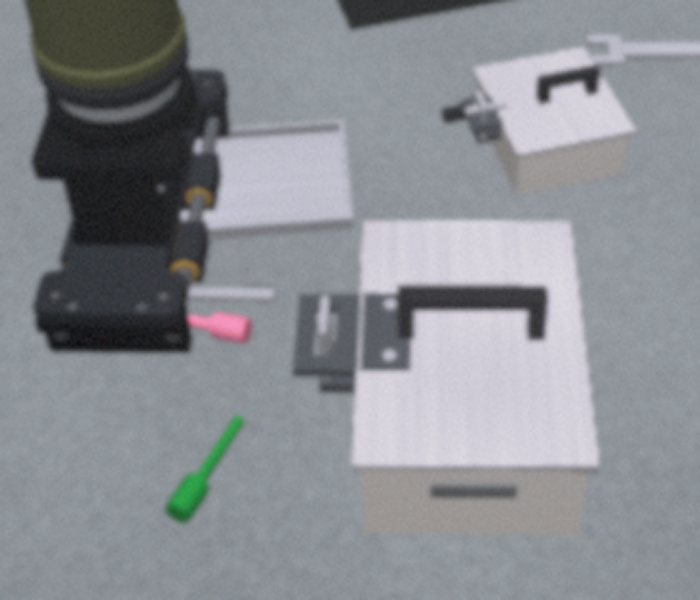

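The pin is out: its level shank sticks out of the gripper to (272,293), the staple at (323,330) is empty and the lid has not moved. Next I carry it to the tray.

```bash
python3 -m creep '[[3.4,0.28,0,0,0,0,0],[3.4,0.28,0,0,0,0,0],[3.4,0.28,0,0,0,0,0],[3.4,0.28,0,0,0,0,0],[3.4,0.28,0,0,0,0,0],[3.4,0.28,0,0,0,0,0],[0,0,0,0,0,-0.116,0],[0,0,0,0,0,0,0]]'
python3 -c "
from h import *
to([.436,-.0087,.085],84.5)"
```

```text
time_s: 6.1
tool_pos: [0.4361, -0.0038, 0.1625]
tool_rot: [-179.6, -0.2, 84.5]
force: [0.1, -0.1, -1.0]
grip_width: 0.017
t 6.10 p [ 0.4361 -0.0038  0.1625] rpy [-179.6    -0.21   84.5 ] F [ 0.1 -0.1 -1. ] w 0.0170
 shift cm [-0.52  0.09  7.75] rotvec [-0.007 -0.004  0.   ]
```

```bash
python3 -m creep '[[-0.3,0,2.5,-0.007,0,0,0],[-0.2,0,2.5,0,0,0,0],[0,0,2,0,0,0,0],[0,0,0.7,0,0,0,0],[0,0,0,0,0,0,0]]'
python3 -c "
from h import *
to([.436,-.0087,.0755],84.5)"
```

```text
time_s: 6.6
tool_pos: [0.4349, -0.0102, 0.0813]
tool_rot: [-180.0, -0.2, 83.6]
force: [-0.5, -0.0, -1.4]
grip_width: 0.0175
t 6.60 p [ 0.4349 -0.0102  0.0813] rpy [-179.96   -0.22   83.64] F [-0.5 -0.  -1.4] w 0.0175
 shift cm [0.16 0.09 0.59] rotvec [-0.001 -0.004 -0.015]
```

```bash
python3 -m creep '[[0.1,0,0.55,0,0,-0.015,0],[0,0,0,0,0,0,0],[0,0,0,0,0,0,0.25],[0,0,0,0,0,0,0.3],[0,0,0,0,0,0,0.4],[0,0,0,0,0,0,0.4],[0,0,0,0,0,0,0.4],[0,0,-1,0,0,0,0.4],[0,0,-3,0,0,0,0.4],[0,0,-5,0,0,0,0.4],[0,0,-5,0,0,0,0.4],[0,0,-5,0,0,0,0.4],[0,0,-4,0,0,0,0.4],[0,0,0,0,0,0,0.6]]'
python3 - <<'E'
from h import *
P,f,ok=wrist('w3')
to([.5607,-.246,.30],78.3)
c=optics.read_camera('side'); np.savez('side3.npz',**c)
g=cv2.resize(c['frame'][150:350,180:420],(720,600),interpolation=2); cv2.imwrite('pics/side3.png',g)
E
```

```text
time_s: 8.0
tool_pos: [0.4346, -0.0102, 0.3199]
tool_rot: [179.6, -0.3, 84.4]
force: [0.0, 0.2, -0.9]
grip_width: 0.0379
t 8.05 p [ 0.4337 -0.0102  0.3174] rpy [179.85  -0.24  84.44] F [ 0.2 -0.  -0.6] w 0.0405
 shift cm [-22.25  14.92   1.69] rotvec [ 0.002 -0.004  0.107]
```

View pics/w3.png

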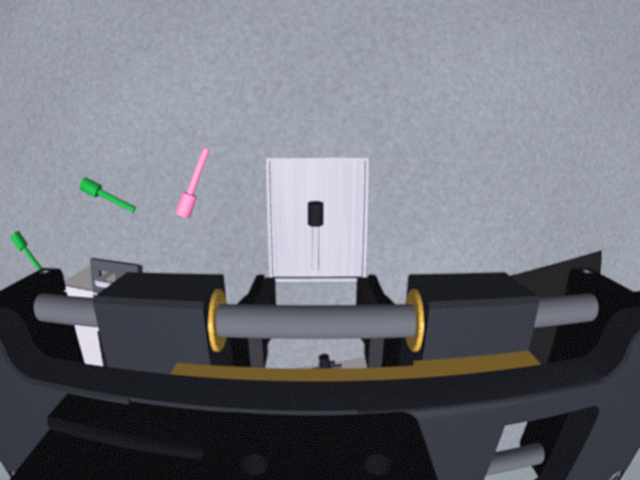

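The pin lies in the tray: knob at (315,213), tail at (317,270), inside walls spanning (267–368, 157–280). Next is the lid.

```bash
python3 -m creep '[[-3.7,2.5,0,0,0,0,0.6],[-3.7,2.5,0,0,0,0,0.6],[-3.7,2.5,0,0,0,0,0.6],[-3.7,2.5,0,0,0,0,0.6],[-3.7,2.5,0,0,0,0,0.6],[-3.7,2.5,0,0,0,0,0.6],[0,0,0,0,0,0.107,0.6],[0,0,0,0,0,0,0.6],[0,0,0,0,0,0,0.6]]'
python3 - <<'E'
from h import *
P,f,ok=wrist('w4')
m=(ok&(P[...,2]>.106)&(P[...,2]<.125)&(f.max(2)<80)).astype(np.uint8)
l,L,S,_=cv2.connectedComponentsWithStats(m)
for k in range(1,l):
    if S[k,4]>100: Q=P[L==k];print(S[k],np.median(Q[:,2]),*rect(Q))
to([.5603,-.246,.162],78.3)
# pin check and mat from side
c=load('side3');P=cloud(c);f=c['frame'].astype(int);X,Y,Z=P[...,0],P[...,1],P[...,2]
m=((f.max(2)<70)&(Z<.03)&(X>.36)&(X<.53)&(abs(Y)<.08));print('knob',m.sum(),P[m].mean(0) if m.any() else '')
m=((f.max(2)<50)&(Z<.02)&(Y>.1)&(Y<.5)&(X>.4)&(X<.9)).astype(np.uint8)
l,L,S,_=cv2.connectedComponentsWithStats(m);k=1+S[1:,4].argmax();print('mat',S[k],rect(P[L==k]))
E
```

```text
time_s: 9.0
tool_pos: [0.5588, -0.2504, 0.2946]
tool_rot: [-178.2, -0.3, 78.7]
force: [-0.7, 0.2, -0.2]
grip_width: 0.0518
[ 314  187   16  115 1552] 0.11791647100369326 [ 559.8 -244.2] [11.  88.4] 78.6
t 9.05 p [ 0.5588 -0.2497  0.2946] rpy [-178.21   -0.28   78.69] F [-0.9  0.2 -0.2] w 0.0521
 shift cm [ 0.33  0.48 13.25] rotvec [-0.031 -0.005  0.007]
knob 65 [ 0.43951253 -0.01448338  0.01871344]
mat [ 279  149   97   61 3742] (array([632.5, 289.7]), array([182.4, 222.8]), 6.0)
```

```bash
python3 -m creep '[[0.2,0.1,3.5,-0.031,0,0,0.6],[0.1,0.05,3.5,0,0,0,0.6],[0,0,3,0,0,0,0.6],[0,0,2,0,0,0,0.6],[0,0,0,0,0,0,0.6]]'
python3 - <<'E'
from h import *
to([.5602,-.2453,.162],78.4)
c=optics.read_camera('scene');P=cloud(c);f=c['frame'].astype(int);X,Y,Z=P[...,0],P[...,1],P[...,2]
m=((f.max(2)<55)&(Y>.1)&(Y<.5)&(X>.4)&(X<.9)).astype(np.uint8)
l,L,S,_=cv2.connectedComponentsWithStats(m);k=1+S[1:,4].argmax();print('mat',S[k],np.median(Z[L==k]),rect(P[L==k]))
E
```

```text
time_s: 9.55
tool_pos: [0.5599, -0.2396, 0.1728]
tool_rot: [179.7, -0.4, 79.6]
force: [-0.8, 1.0, -0.5]
grip_width: 0.0521
t 9.55 p [ 0.5599 -0.2396  0.1728] rpy [179.74  -0.42  79.63] F [-0.8  1.  -0.5] w 0.0521
 shift cm [-0.56  0.13  1.07] rotvec [ 0.005 -0.007  0.021]
mat [ 463  222   63   46 1114] 0.003420506804805429 (array([670.8, 341.6]), array([146.4, 108. ]), 88.4)
```

```bash
python3 -m creep '[[-0.5,0.1,0.6,0.005,-0.007,0.021,0.6],[0,0,0.4,0,0,0,0.6],[0,0,0,0,0,0,0.1],[0,0,0,0,0,0,0.1],[0,0,0,0,0,0,0],[0,0,0,0,0,0,0],[0,0,0,0,0,0,0],[0,0,0,0,0,0,0],[0,0,0,0,0,0,0],[0,0,0,0,0,0,0],[0,0,0,0,0,0,0],[0,0,0,0,0,0,0]]' 50
python3 -c "
from h import *
to([.5602,-.2453,.28],78.4)"
```

```text
time_s: 10.8
tool_pos: [0.5639, -0.2458, 0.1705]
tool_rot: [179.3, 0.1, 78.5]
force: [-0.8, -0.6, -0.5]
grip_width: 0.0117
t 10.80 p [ 0.5639 -0.2458  0.1705] rpy [1.7932e+02 1.0000e-01 7.8450e+01] F [-0.8 -0.6 -0.5] w 0.0117
 shift cm [ -0.05  -0.24 -10.95] rotvec [0.012 0.002 0.001]
```

```bash
python3 -m creep '[[0,0,0,0,0,0,0.4],[0,0,0,0,0,0,0.4],[0,0,0,0,0,0,0.4],[0,-0.3,0.5,0.012,0,0,0.4],[0,0,0.4,0,0,0,0.4],[0,0,0,0,0,0,0.4]]' 50
python3 -c "
from h import *
to([.5602,-.2453,.162],78.4)"
```

```text
time_s: 11.4
tool_pos: [0.5606, -0.245, 0.1605]
tool_rot: [-179.9, 0.1, 78.5]
force: [-0.5, 0.1, 0.5]
grip_width: 0.0343
t 11.40 p [ 0.5606 -0.245   0.1605] rpy [-1.799e+02  1.000e-01  7.847e+01] F [-0.5  0.1  0.5] w 0.0343
 shift cm [-0.04 -0.03 -0.15] rotvec [-0.002  0.002  0.001]
```

```bash
python3 -m creep '[[0,0,0,0,0,0,0],[0,0,0,0,0,0,0],[0,0,0,0,0,0,0],[0,0,0,0,0,0,0],[0,0,0,0,0,0,0],[0,0,0,0,0,0,0],[0,0,0,0,0,0,0],[0,0,-1,0,0,0,0],[0,0,-1,0,0,0,0],[0,0,-1,0,0,0,0],[0,0,-1,0,0,0,0],[0,0,-1,0,0,0,0],[0,0,-2,0,0,0,0],[0,0,-2,0,0,0,0],[0,0,-2,0,0,0,0],[0,0,-1,0,0,0,0],[0,0,0,0,0,0,0]]' 50
python3 - <<'E'
from h import *
to([.633,.294,.285],95.9)
c=optics.read_camera('side'); cv2.imwrite('pics/side4.png',cv2.resize(c['frame'][80:440,200:520],(640,600)))
E
```

```text
time_s: 13.1
tool_pos: [0.5597, -0.2444, 0.2882]
tool_rot: [-179.7, 0.1, 78.5]
force: [0.6, 0.2, -4.2]
grip_width: 0.0113
t 13.10 p [ 0.5597 -0.2444  0.2882] rpy [-1.7975e+02  8.0000e-02  7.8460e+01] F [ 0.6  0.2 -4.2] w 0.0113
 shift cm [54.22 -3.58  0.27] rotvec [-0.005  0.001 -0.304]
```

View pics/side4.png

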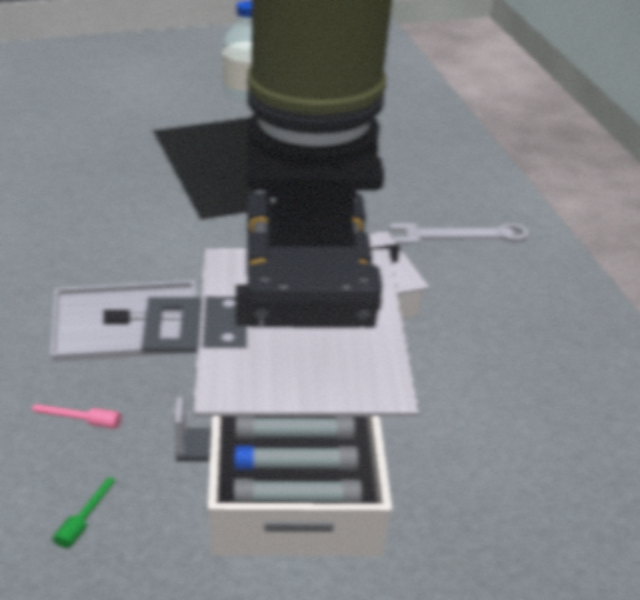

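The lid hangs level and clear of the open case. The pin lies in the tray, with its knob at (115,317). Now I carry the lid over the mat.

```bash
python3 -m creep '[[1.5,-0.1,0,0,0,0,0],[2.5,-0.2,0,0,0,0,0],[3.2,-0.2,0,0,0,0,0],[3.2,-0.2,0,0,0,0,0],[3.2,-0.2,0,0,0,0,0],[3.2,-0.2,0,0,0,0,0],[3.2,-0.2,0,0,0,0,0],[3.2,-0.2,0,0,0,0,0],[3.2,-0.2,0,0,0,0,0],[3.2,-0.2,0,0,0,0,0],[3.2,-0.2,0,0,0,0,0],[3.2,-0.2,0,0,0,0,0],[3.2,-0.2,0,0,0,0,0],[3.2,-0.2,0,0,0,0,0],[3,-0.2,0,0,0,0,0],[2.5,-0.2,0,0,0,0,0],[1.5,-0.2,0,0,0,0,0],[0,0,0,0,0,0,0]]' 50
python3 -c "
from h import *
to([.633,.294,.285],95.9)"
```

```text
time_s: 14.95
tool_pos: [0.6088, 0.2875, 0.2604]
tool_rot: [-177.1, 0.2, 79.2]
force: [-0.1, 0.3, -4.3]
grip_width: 0.0114
t 14.95 p [0.6088 0.2875 0.2604] rpy [-177.09    0.23   79.18] F [-0.1  0.3 -4.3] w 0.0114
 shift cm [ 1.08  2.13 -2.58] rotvec [-0.051 -0.003 -0.292]
```

```bash
python3 -m creep '[[0.4,0.8,0,-0.017,0,-0.08,0],[0.3,0.8,0,-0.017,0,-0.08,0],[0.3,0.6,0,-0.017,0,-0.08,0],[0,0,0,0,0,-0.05,0],[0,0,0,0,0,0,0],[0,0,0,0,0,0,0]]' 50
python3 - <<'E'
from h import *
to([.633,.294,.102],95.9)
P,f,ok=wrist('w5')
c=optics.read_camera('side'); f=c['frame']; cv2.imwrite('pics/side5.png',cv2.resize(f[60:260,240:480],(720,600)))
C=-c['R'].T@c['t'];d=np.load('w5.npz')
m=(f.max(2)<50).astype(np.uint8);m[:, :270]=0;m[:,400:]=0;m[:140]=0;m[215:]=0
q=np.argwhere(m)
print('side mat px rows/cols',q.min(0),q.max(0))
E
```

```text
time_s: 15.55
tool_pos: [0.6311, 0.2866, 0.2553]
tool_rot: [-179.6, 0.5, 96.0]
force: [0.0, 0.2, -3.7]
grip_width: 0.011
t 15.55 p [0.6311 0.2866 0.2553] rpy [-179.65    0.46   96.  ] F [ 0.   0.2 -3.7] w 0.0110
 shift cm [ 0.84  0.36 15.32] rotvec [-0.006  0.008  0.002]
side mat px rows/cols [149 279] [208 375]
```

View pics/w5.png

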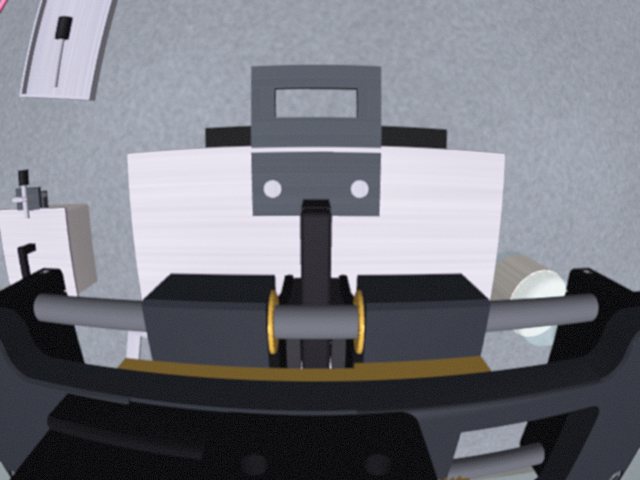

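The lid hangs aligned with the mat; the mat's near corners show at (206,128) and (447,128), and the pin is in the tray at (62,50). I check the mat centre from those corners.

```bash
python3 - <<'E'
from h import *
d=np.load('w5.npz');q=[]
for u,v in((206,128),(447,128)):
    r=d['D'][v,u];q.append(d['C']+r*((.004-d['C'][2])/r[2]))
q=np.array(q);e=(q[1]-q[0]);L=np.linalg.norm(e);e/=L;n=np.array([e[1],-e[0],0]);print(q.round(4),L,'centre',q.mean(0)+.095*n)
E
python3 -m creep '[[0.4,0.2,2,0,0,0,0],[0.2,0.1,2.5,0,0,0,0],[0.1,0,2.5,0,0,0,0],[0,0,2.5,0,0,0,0],[0,0,2,0,0,0,0],[0,0,0,0,0,0,0],[0,0,0,0,0,0,0]]' 50
python3 -c "
from h import *
to([.633,.294,.095],95.9)"
```

```text
[[0.5521 0.1737 0.004 ]
 [0.5271 0.3995 0.004 ]] 0.227206474769701 centre [0.6340078  0.29703911 0.004     ]
time_s: 16.35
tool_pos: [0.6343, 0.2919, 0.1396]
tool_rot: [-179.9, 0.4, 95.6]
force: [-0.1, 0.8, -2.9]
grip_width: 0.0115
t 16.35 p [0.6343 0.2919 0.1396] rpy [-179.92    0.45   95.62] F [-0.1  0.8 -2.9] w 0.0115
 shift cm [ 0.26 -0.1   4.46] rotvec [-0.001  0.008 -0.005]
```

```bash
python3 -m creep '[[0.2,0,1.3,0,0,0,0],[0,0,1.2,0,0,0,0],[0,0,0.6,0,0,0,0],[0,0,0.3,0,0,0,0],[0,0,0,0,0,0,0]]' 50
python3 -c "
from h import *
to([.633,.294,.0975],95.9)"
```

```text
time_s: 16.85
tool_pos: [0.6359, 0.2946, 0.1067]
tool_rot: [179.8, 0.3, 95.6]
force: [0.0, -0.2, -4.8]
grip_width: 0.0113
t 16.85 p [0.6359 0.2946 0.1067] rpy [179.78   0.34  95.57] F [ 0.  -0.2 -4.8] w 0.0113
 shift cm [-0.02 -0.29  0.92] rotvec [ 0.004  0.006 -0.006]
```

```bash
python3 -m creep '[[0,0,0.3,0,0,0,0],[0,0,0.25,0,0,0,0],[0,0,0.2,0,0,0,0],[0,0,0.1,0,0,0,0],[0,0,0,0,0,0,0],[0,0,0,0,0,0,0]]' 50
python3 -c "
from h import *
to([.633,.294,.0975],95.9)"
```

```text
time_s: 17.45
tool_pos: [0.6367, 0.2948, 0.0988]
tool_rot: [179.7, 0.3, 95.6]
force: [0.0, 0.8, -3.1]
grip_width: 0.011
t 17.45 p [0.6367 0.2948 0.0988] rpy [179.67   0.3   95.55] F [ 0.   0.8 -3.1] w 0.0110
 shift cm [-0.04 -0.37  0.12] rotvec [ 0.006  0.005 -0.006]
```

```bash
python3 -m creep '[[0,0,0.15,0,0,0,0],[0,0,0.15,0,0,0,0],[0,0,0,0,0,0,0]]' 50
python3 -c "
from h import *
to([.633,.294,.0975],95.9)"
```

```text
time_s: 17.75
tool_pos: [0.6372, 0.295, 0.0975]
tool_rot: [179.6, 0.3, 95.5]
force: [-1.2, -0.5, -3.1]
grip_width: 0.0112
t 17.75 p [0.6372 0.295  0.0975] rpy [179.59   0.28  95.54] F [-1.2 -0.5 -3.1] w 0.0112
 shift cm [-0.06 -0.43 -0.01] rotvec [ 0.007  0.005 -0.006]
```

```bash
python3 -m creep '[[0,0,0.15,0,0,0,0],[0,0,0.15,0,0,0,0],[0,0,0.1,0,0,0,0],[0,0,0,0,0,0,0]]' 50
python3 -c "
from h import *
to([.633,.294,.0975],95.9)"
```

```text
time_s: 18.15
tool_pos: [0.6374, 0.2951, 0.0972]
tool_rot: [179.5, 0.3, 95.5]
force: [-0.9, -0.8, -1.9]
grip_width: 0.0107
t 18.15 p [0.6374 0.2951 0.0972] rpy [179.54   0.3   95.54] F [-0.9 -0.8 -1.9] w 0.0107
 shift cm [-0.06 -0.45 -0.04] rotvec [ 0.008  0.005 -0.006]
```

It has stopped sinking and the load is coming off, so the lid is on the mat. I release and rise.

```bash
python3 -m creep '[[0,0,0,0,0,0,0.2],[0,0,0,0,0,0,0.3],[0,0,0,0,0,0,0.4],[0,0,0,0,0,0,0.4],[0,0,0,0,0,0,0.4],[0,0,0,0,0,0,0.4],[0,0,-1,0,0,0,0.4],[0,0,-2,0,0,0,0.4],[0,0,-4,0,0,0,0.4],[0,0,-5,0,0,0,0.4],[0,0,-5,0,0,0,0.4],[0,0,-3,0,0,0,0.4],[0,0,0,0,0,0,0.4],[0,0,0,0,0,0,0.4],[0,0,0,0,0,0,0.4]]' 20
python3 - <<'E'
from h import *
P,f,ok=wrist('w6');Z=P[...,2]
to([.6,.3,.3],95.9)
m=(ok&(Z>.04)&(Z<.065)&(f.max(2)<80)&(P[...,1]>.2)&(P[...,1]<.4)&(P[...,0]>.5)).astype(np.uint8)
l,L,S,_=cv2.connectedComponentsWithStats(m)
for k in range(1,l):
    if S[k,4]>100: Q=P[L==k];print('handle',S[k],np.median(Q[:,2]),*rect(Q))
m=ok&(f.min(2)>140)&(Z>.0)&(Z<.03)&(abs(P[...,0]-.63)<.09)&(abs(P[...,1]-.294)<.1)
Q=P[m];A=np.c_[Q[:,:2],np.ones(len(Q))];s=np.linalg.lstsq(A,Q[:,2],rcond=None)[0];print('lid tilt',s[:2],len(Q),np.median(Q[:,2]))
m=ok&(f.max(2)<70)&(Z<.03)&(P[...,0]>.37)&(P[...,0]<.53)&(abs(P[...,1])<.06);print('knob',m.sum(),P[m].mean(0) if m.any() else '')
c=optics.read_camera('side');P=cloud(c);g=c['frame'];Z=P[...,2]
m=(g.max(2)<80)&(Z<.03)&(P[...,0]>.37)&(P[...,0]<.53)&(abs(P[...,1])<.06);print('side knob',m.sum(),P[m].mean(0) if m.any() else '')
cv2.imwrite('pics/end.png',np.hstack([cv2.resize(f,(400,300)),cv2.resize(g[60:330,180:500],(400,300))]))
E
```

```text
time_s: 19.65
tool_pos: [0.6356, 0.2964, 0.3095]
tool_rot: [179.2, 0.1, 95.6]
force: [-0.6, 0.1, -0.9]
grip_width: 0.0345
t 19.70 p [0.6354 0.2962 0.3087] rpy [1.7928e+02 1.5000e-01 9.5580e+01] F [0.8 1.  0.5] w 0.0350
 shift cm [ 0.72 -3.5   0.83] rotvec [ 0.013  0.003 -0.006]
handle [309 170  12  92 919] 0.05486684823144161 [637.3 296.3] [87.8 10.6] 6.2
lid tilt [-0.0005724   0.00063633] 20305 0.017028321434075955
knob 201 [ 0.44182773 -0.00394088  0.01759637]
side knob 77 [ 0.43973341 -0.01489411  0.01799248]
```

View pics/end.png

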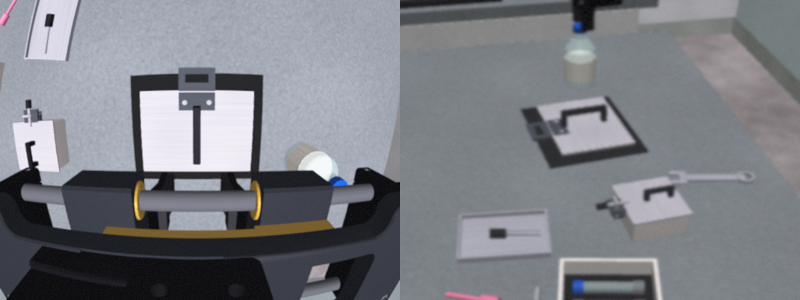

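The lid is centred and level on the mat, handle up at (583,113) in the right view. The pin is in the tray at (515,233). The robot is clear, so I hand in.

```bash
python3 -c "
from cell import order,env
print(env.get_obs()['force']); print(order.sign_off())"
```

```text
[ 0.0123238   0.24323995 -0.48203059]
the job is handed in; nothing more can be done
None
```

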